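# Start the brick saw from its control panel

### The arm

A 6-joint arm with a two-finger parallel gripper is mounted at the origin on the work surface. World frame = base frame: x ahead of the robot, y to its left, z up, the work surface at z = 0. Lengths are in m, angles in degrees, forces in N, time in s.
With the tool pointing down it reaches from about 0.25 to 0.8 m from the base axis. Payload 8.5 kg.
Tool frame: the origin (TCP) lies between the finger pads; the fingertips stand 14 mm ahead of it and the grasp point (between the pads) lies 5 mm behind it (ctrl.finger_overhang is the distance from the TCP to the fingertips, in m); z points along the fingers, x is the direction in which the jaws open and shut, and the axes are right-handed (so a half turn about z gives the same grasp; the last joint's range is limited). The gripper opens to 85 mm and grips with 20 to 120 N. Pads are 22 mm wide; open, the fingers measure 114 mm over their backs; the gripper's body (76 mm by 85 mm) begins 54 mm behind the grasp point. The pads swing forward as they close: fully open they stand 13 mm farther back than shut.
Start: joints at [65.604, 13.648, -0.773, 75.585, 0, 90], TCP at [0.217, 0.478, 0.245] pointing down, gripper open.
Joint ranges: [-152.45, 152.45], [-59.26, 108.67], [-65.41, 83.53], [-104.44, 129.93], [-82.83, 76.93], [-180, 180]. Speed limits (degrees/s): [127.2, 127.2, 159.86, 180, 180, 180].

### API

Orientations are given as a 3x3 rotation matrix whose columns are the frame's x, y, z axes.
In Python, from rig import get_obs, viewer, ctrl gives the robot as it stands.
- The arm moves only by the tool move_arm, never from a script. Its argument "targets" is a list of rows, each a list of 3 entries, a list of its own where there are three numbers: the shift along the world's x, y, z in m, then the turn about the world's z in degrees, then the closure in counts, from 0 (fully open) to 255 (shut). In form: [[[x, y, z], roll, claw], ...]. A call has 1 to 20 rows; each row is the pose to reach, as a shift and turn from the pose commanded when the call began; what a row does not reach only later rows make up. A row lasts 1/12 s, in which the tool goes at most 41.7 mm and 7.16 degrees, less where a joint would pass 70% of its speed; a pose out of reach is approached as far as the arm can. A call with a gripper value outside its range is refused whole. The fingers move at their own pace and stop on an object; "grip_force" is the grip in N (left out, the last holds). Time passes only in rows, so rows that repeat a pose let the fingers close. It gives the time, the measured TCP pose, the force and the opening at its end, in the units of the state.
- get_obs(): the state, without advancing time (a new reading comes with each control period).
- viewer.capture(name): name is "scene" or "top" or "wrist"; returns the picture (384x512x3 uint8, red, green, blue); there is no depth.
- viewer.camera_info(name): a dict with "mtx" (3x3 intrinsics, pixels), "k1" (the pictures are not rectified: a ray, as slopes to the right and down, at radius r is drawn at 1 + k1 r^2 times it, then the intrinsics apply), "R" (3x3) and "t" (3): a world point X has camera coordinates R X + t; the wrist camera has in their place "hand_eye" (4x4, takes a point from camera to tool coordinates, whose origin is the TCP and whose axes are the tool frame's). Camera axes: x right, y down, z forward; pixel columns grow to the right and rows downward; lengths in m; the calibration is good to about 2 mm. A picture is of the moment at which its call begins: read the wrist's pose just before it. camera_info takes no time and is no camera call.
- ctrl.job_done(): hands the job in, once; it reports no verdict.
Trained networks look in the newest picture that a camera, given by its name, has taken for a name from the list of things; names that differ only in an ending like _2 or _b are one class to them, and where a whole thing is asked for, a point or a joint stands for the part that bears it (a point fixed in the world has none). Each returns a list of dicts, best first, with "score" (0 to 1); they miss things now and then, are a little off and sometimes report something else, mostly with a low value. They report only what shows in the picture. A call takes as long as a camera call. They do not tell look-alikes from the thing itself.
- viewer.silhouettes(camera, target): "region" (384x512 bool, what is visible of it).
- viewer.landmark_of(camera, target): "at" ([x, y, z] in m, in world coordinates, good to about 4 mm: a listed point, or the origin of a listed thing).
The state is a dict: "time": time; "qpos": joint angles; "dq": joint speeds; "tau": joint torques, N m; "tool_pos": TCP position; "tcp_rot": TCP orientation; "ft_force": force on the tool from outside, world axes, zero at the start; "ft_torque": the same for the moment, N m; "opening": finger opening in m.
Only numpy, scipy, OpenCV 4.12 (cv2) and the standard library are available. Lean on these libraries where they do the work, as an engineer would, in place of code of your own. Each camera call takes 0.05 s, during which the arm holds its last target.

### The job

Get the brick saw running from the bench: with your fingertips push the orange-knobbed isolator lever all the way over, away from the robot, and only then press the green button gently all the way down and let it spring back up. Do not press the red, yellow or blue button, leave the half brick, the marker and the beaker standing where they are, pick nothing up, and finish with the hand clear of everything.

Things in the scene. Friction and masses are not known exactly. Their poses are not given: they have to be found in the camera images.
- panel: grey control box fixed to the bench, 130 mm (x) by 270 mm (y) by 50 mm high, with a black face on top carrying four round push buttons in a row along its y axis, 60 mm apart (at y = -90, -30, +30, +90 mm, x = 0); which colour stands at which place varies. Origin: centre of its underside; z up
- green_top (a point): centre of the top face of the green button, 72 mm above the bench when up (22 mm above the panel). All buttons are alike: a 32 mm wide, flat cap in a black ring 48 mm wide whose top lies 10 mm below the face of the cap. The cap goes straight down 6 mm against a spring (1.5 N at first, 5 N at the bottom), stops firmly there, and springs back when let go. A hard push (over 25 N) is too much for it
- green (a joint): travel of the green button in m: 0 up, 0.006 fully down
- red_top (a point): centre of the top face of the red button (not to be pressed)
- red (a joint): travel of the red button in m, 0 up, 0.006 fully down
- yellow_top (a point): centre of the top face of the yellow button (not to be pressed)
- yellow (a joint): travel of the yellow button in m, 0 up, 0.006 fully down
- blue_top (a point): centre of the top face of the blue button (not to be pressed)
- blue (a joint): travel of the blue button in m, 0 up, 0.006 fully down
- isolator_pivot (a point): centre of the isolator lever's hinge, 22 mm above the bench, in a separate grey block fixed to the bench (70 mm in x by 50 mm in y by 25 mm high, with a round boss of 13 mm radius about the hinge) on a thin yellow plate 110 by 80 mm. The hinge lies along this frame's y axis; the frame's x axis is the level direction in which the lever is to be pushed (roughly away from the robot); z up
- isolator_tip (a point): centre of the orange ball knob (26 mm across) at the end of the isolator lever, 70 mm from the hinge; the lever itself is a bare steel rod 10 mm thick
- isolator (a joint): angle of the isolator lever in rad: at 0 (off) it leans 0.5 rad from upright towards -x of the pivot's frame (towards the robot), at 0.5 it stands upright, at 1.0 (on, firm stop) it leans 0.5 rad towards +x. It starts between 0 and 0.15, moves under about 1 N at the knob and stays where it is left
- half_brick: loose half of a beige perforated brick standing on its side behind the panel, 71 mm (x) by 115 mm (y) by 115 mm high, about 1 kg. Origin: centre of its underside
- marker: loose white marker pen with a red band and a black cap, standing upright on its cap close behind the panel, 21 mm across, 128 mm tall; it topples easily. Origin: centre of its underside
- beaker: loose empty clear plastic beaker standing in front of the panel, 68 mm across the rim, 95 mm tall. Origin: centre of its underside
Things that resemble listed ones, but are neither listed nor needed, are in the scene too. What is shaped like the part that bears isolator_pivot but purple is not meant.

How it is judged:
By the outcome, as a careful person would: the job done as asked, in the order asked, and still so for the second after the job is handed in, with the robot touching nothing.
It also fails if it takes over 40 s, if anything falls off the work surface, if the arm or the gripper's body presses on something with over 40 N, if the wrist force passes 120 N, or if a joint passes its speed limit or range.

## Working session

There is one attempt and no reset: what is moved stays moved. The work goes in short steps, Python scripts to look and compute and a tool call to move; the robot and the scene stay as the last step left them, time stands still between calls to the robot, and variables do not carry over. Pictures are saved under pics/ and viewed, and the job is handed in when it is done.

Besides the shell and the picture viewer there is one more tool, called after "Emit:" as name(argument=value, ...) on one line, values as JSON. move_arm: Moves the arm, as the interface text tells. Its arguments: {"type":"object","properties":{"targets":{"type":"array"},"grip_force":{"type":"number"}},"required":["targets"]}

```bash
mkdir -p pics; ls
cat > h.py <<'E'
import numpy as np, cv2
from rig import get_obs, viewer, ctrl
def snap(n,f):
    im=viewer.capture(n); cv2.imwrite('pics/'+f,im[:,:,::-1]); return im
def proj(n,X):
    c=viewer.camera_info(n); p=np.array(c['R'])@np.array(X)+np.array(c['t']).ravel(); s=p[:2]/p[2]; s=s*(1+c['k1']*(s@s)); m=np.array(c['mtx']); return m[:2,:2]@s+m[:2,2]
def ray(n,uv):
    c=viewer.camera_info(n); m=np.array(c['mtx']); d=np.linalg.solve(m,[uv[0],uv[1],1])[:2]; s=d.copy()
    for _ in range(30): s=d/(1+c['k1']*(s@s))
    R=np.array(c['R']); return -R.T@np.array(c['t']).ravel(), R.T@np.array([*s,1])
def onz(n,uv,z):
    o,d=ray(n,uv); return o+d*(z-o[2])/d[2]
E
python3 - <<'E'
from h import *
np.set_printoptions(precision=4,suppress=True)
o=get_obs(); print(o)
for n in('scene','top'):
    snap(n,n+'1.png')
    for t in ['panel','green_top','red_top','yellow_top','blue_top','isolator_pivot','isolator_tip','half_brick','marker','beaker']:
        for r in viewer.landmark_of(n,t)[:3]: print(n,t,np.round(r['at'],4),round(r['score'],2),np.round(proj(n,r['at'])))
print(get_obs()['time'])
E
```

```text
pics
{'time': 0.0, 'qpos': array([65.6053, 13.6827, -0.8162, 75.5829, -0.001 , 89.9992]), 'dq': array([ 0.0549,  0.0624,  0.0128, -0.0373,  0.095 , -0.1811]), 'tau': array([  0.0014, -53.8778,  34.6436,   0.0184,  -0.0002,  -0.    ]), 'tool_pos': array([0.2167, 0.4778, 0.2447]), 'tcp_rot': array([[ 0.413 ,  0.9107, -0.0006],
       [ 0.9107, -0.413 , -0.0013],
       [-0.0014,  0.    , -1.    ]]), 'ft_force': array([ 0.0629, -0.1627, -0.6224]), 'ft_torque': array([ 0.0495,  0.0138, -0.0375]), 'opening': 0.08559827659651999}
scene panel [ 0.5983 -0.1346  0.    ] 0.82 [248. 268.]
scene green_top [ 0.6196 -0.0448  0.0738] 0.61 [278. 234.]
scene green_top [ 0.6092 -0.1046  0.0736] 0.24 [260. 248.]
scene red_top [ 0.5842 -0.2227  0.0704] 0.42 [220. 277.]
scene yellow_top [ 0.6096 -0.1019  0.0723] 0.51 [261. 248.]
scene blue_top [ 0.5937 -0.165   0.0747] 0.53 [239. 262.]
scene isolator_pivot [0.2137 0.2669 0.0192] 0.88 [234. 109.]
scene isolator_pivot [0.5058 0.2418 0.0189] 0.86 [305. 158.]
scene isolator_pivot [0.6686 0.183  0.0233] 0.64 [341. 198.]
scene isolator_tip [0.6375 0.1651 0.085
[... 516 characters left out ...]
0.66 [338. 166.]
top yellow_top [ 0.6045 -0.1056  0.0673] 0.46 [296. 161.]
top blue_top [ 0.5944 -0.1631  0.0722] 0.44 [317. 164.]
top isolator_pivot [0.2082 0.2663 0.0203] 0.9 [163. 309.]
top isolator_pivot [0.4978 0.2403 0.0224] 0.72 [174. 203.]
top isolator_pivot [0.6628 0.1829 0.0205] 0.61 [194. 147.]
top isolator_tip [0.1772 0.2568 0.0824] 0.71 [161. 325.]
top isolator_tip [0.4757 0.2326 0.0844] 0.45 [172. 209.]
top isolator_tip [0.6399 0.1588 0.0862] 0.38 [200. 149.]
top half_brick [ 0.7778 -0.2122  0.0006] 0.7 [326. 110.]
top marker [ 0.7176 -0.1172 -0.0045] 0.53 [295. 130.]
top beaker [ 0.4608 -0.0852 -0.0011] 0.93 [288. 215.]
top beaker [ 0.6192 -0.0531  0.071 ] 0.45 [277. 156.]
1.1
```

Run:
```python
import cv2,numpy as np
a=cv2.imread('pics/scene1.png');b=cv2.imread('pics/top1.png')
cv2.imwrite('pics/c1.png',cv2.resize(a[60:360,190:390],None,fx=2.0,fy=2.0,interpolation=2))
cv2.imwrite('pics/c2.png',cv2.resize(b[80:350,130:390],None,fx=2.2,fy=2.2,interpolation=2))
```

```text
(no output)
```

View pics/scene1.png

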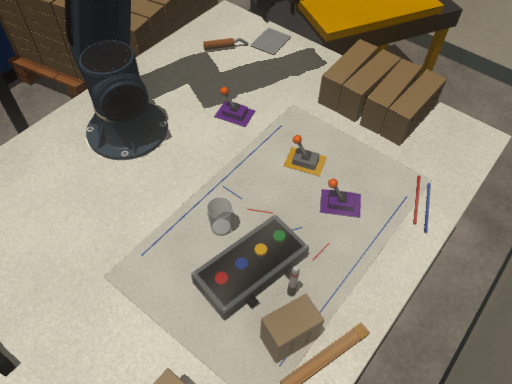

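View pics/top1.png

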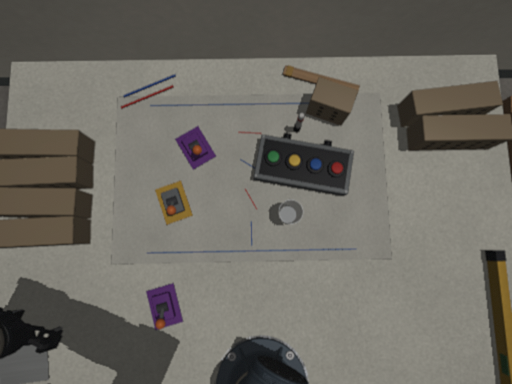

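```bash
sleep 0
```

```text
(no output)
```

View pics/c1.png

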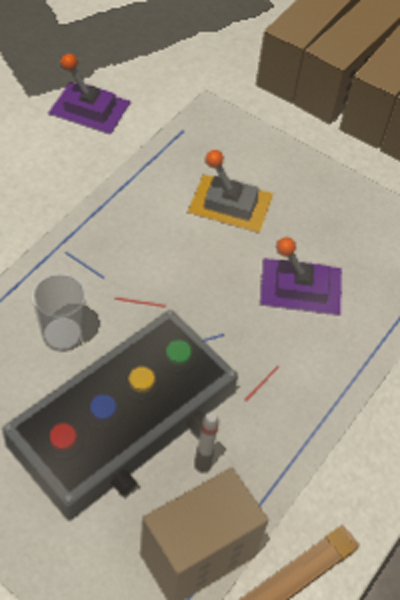

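View pics/c2.png

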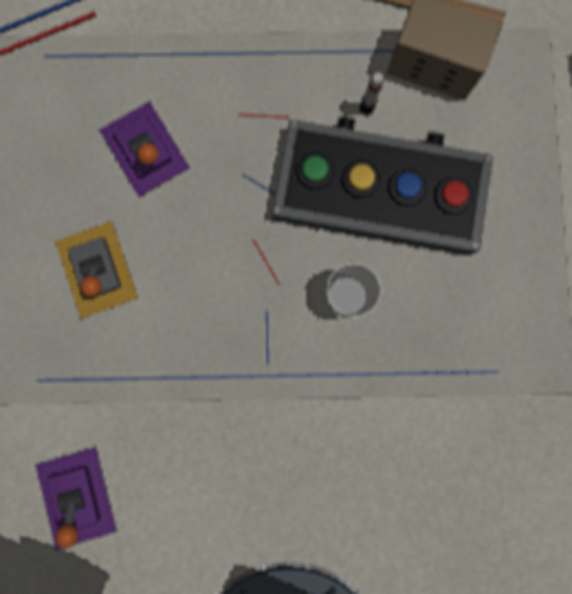

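Run:
```python
from h import *
np.set_printoptions(precision=4,suppress=True)
def blob(n,lo,hi,uv,r=14):
    im=cv2.imread(f'pics/{n}1.png'); h=cv2.cvtColor(im,cv2.COLOR_BGR2HSV); m=cv2.inRange(h,np.array(lo),np.array(hi))
    k=np.zeros_like(m); cv2.circle(k,tuple(int(x) for x in uv),r,255,-1); return m&k
def cen(m): y,x=np.nonzero(m); return np.array([x.mean(),y.mean()]),len(x)
cols={'green':((45,90,40),(85,255,255),(279,235),(274,157)),'yellow':((18,110,80),(32,255,255),(261,249),(294,160)),'blue':((105,110,40),(125,255,255),(241,263),(316,164)),'red':((170,150,60),(180,255,255),(221,278),(337,168)),'knob':((3,160,110),(14,255,255),(297,139),(171,210))}
for k,(lo,hi,s,t) in cols.items():
    a,na=cen(blob('scene',lo,hi,s,9));b,nb=cen(blob('top',lo,hi,t,9))
    o1,d1=ray('scene',a);o2,d2=ray('top',b); A=np.c_[d1,-d2]; l=np.linalg.lstsq(A,o2-o1,rcond=None)[0]
    p,q=o1+d1*l[0],o2+d2*l[1]
    print(k,a,na,b,nb,'tri',(p+q)/2,np.linalg.norm(p-q)*1e3,'z72',onz('scene',a,.072),onz('top',b,.072))
for n,uv in(('scene',(306,160)),('top',(174,202))):
    m=blob(n,(15,100,60),(32,255,255),uv,28); p=cv2.findNonZero(m)[:,0,:].astype(float)
    w=np.array([onz(n,x,.003)[:2] for x in p]); print(n,len(p),cv2.minAreaRect((w*1000).astype(np.float32)))
```

```text
green [278.8687 235.2424] 99 [272.8333 156.1053] 114 tri [ 0.6204 -0.0428  0.0653] 0.20318254969240082 z72 [ 0.6226 -0.0462  0.072 ] [ 0.6187 -0.0424  0.072 ]
yellow [260.4348 249.087 ] 138 [294.3273 159.8091] 110 tri [ 0.6089 -0.1024  0.0651] 0.6132826319324994 z72 [ 0.6114 -0.1054  0.072 ] [ 0.6071 -0.1018  0.072 ]
blue [240.9694 262.602 ] 98 [315.4298 163.5702] 114 tri [ 0.5965 -0.1609  0.0667] 0.10967769345332813 z72 [ 0.5983 -0.1631  0.072 ] [ 0.5954 -0.16    0.072 ]
 ** On entry to DLASCL parameter number  4 had an illegal value
 ** On entry to DLASCL parameter number  4 had an illegal value
 ** On entry to DLASCL parameter number  4 had an illegal value
 ** On entry to DLASCL parameter number  4 had an illegal value
 ** On entry to DLASCL parameter number  5 had an illegal value
 ** On entry to DLASCL parameter number  4 had an illegal value<stdin>:6: RuntimeWarning: Mean of empty slice.
  ret = ret.dtype.type(ret / rcount)
Traceback (most recent call last):
numpy.linalg.LinAlgError: SVD did not converge in Linear Least Squares
```

Run:
```python
from h import *
np.set_printoptions(precision=4,suppress=True)
def blob(n,lo,hi,uv,r=14):
    im=cv2.imread(f'pics/{n}1.png'); h=cv2.cvtColor(im,cv2.COLOR_BGR2HSV); m=cv2.inRange(h,np.array(lo),np.array(hi))
    k=np.zeros_like(m); cv2.circle(k,tuple(int(x) for x in uv),r,255,-1); return m&k
def cen(m): y,x=np.nonzero(m); return np.array([x.mean(),y.mean()]),len(x)
lo,hi=(0,150,90),(13,255,255)
a,na=cen(blob('scene',lo,hi,(297,139),9));b,nb=cen(blob('top',lo,hi,(171,210),9))
print('knob',a,na,b,nb,onz('scene',a,.0825),onz('top',b,.0825))
for n,uv in(('scene',(306,160)),('top',(174,202))):
    m=blob(n,(15,100,60),(32,255,255),uv,28); p=cv2.findNonZero(m)[:,0,:].astype(float)
    w=np.array([onz(n,x,.003)[:2] for x in p]); print(n,len(p),cv2.minAreaRect((w*1000).astype(np.float32)))
c=viewer.camera_info('wrist');print(c, ctrl.finger_overhang)
a=cv2.imread('pics/scene1.png');b=cv2.imread('pics/top1.png')
cv2.imwrite('pics/c3.png',np.hstack([cv2.resize(a[120:180,275:335],(390,390),interpolation=2),cv2.resize(b[172:232,145:205],(390,390),interpolation=2)]))
```

```text
knob [296.6667 138.6471] 51 [170.8596 209.7193] 57 [0.4729 0.2371 0.0825] [0.4731 0.2361 0.0825]
scene 384 ((505.7359924316406, 244.32821655273438), (110.00399780273438, 81.10821533203125), 18.704816818237305)
top 580 ((503.7421569824219, 245.74000549316406), (108.57563018798828, 78.39959716796875), 19.154172897338867)
{'mtx': array([[271.9067,   0.    , 255.2432],
       [  0.    , 271.9067, 189.1229],
       [  0.    ,   0.    ,   1.    ]]), 'k1': -0.06397712687654991, 'hand_eye': array([[ 1.    ,  0.0006,  0.0011, -0.0013],
       [-0.0009,  0.9639,  0.2661, -0.0668],
       [-0.0009, -0.2661,  0.9639, -0.1285],
       [ 0.    ,  0.    ,  0.    ,  1.    ]])} 0.014
```

View pics/c3.png

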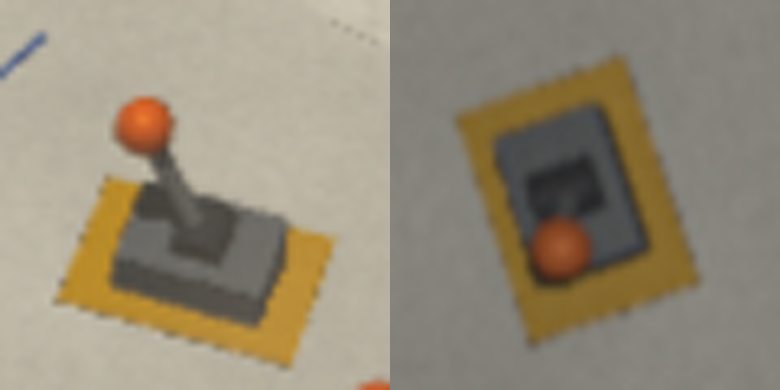

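Three orange knobs could be mistaken for each other: scene (297,139) on a grey block and yellow plate, and (224,91) and (333,183), both purple. The close crop confirms that the one at (297,139) is grey on yellow, so I'm using it. Its pivot is at about (0.505, 0.245) with yaw 19°. The buttons run green, yellow, blue, red from +y to -y. Green is at about (0.6205, -0.0445).

Emit:
move_arm(targets=[[[0.02, -0.025, 0], 4, 255], [[0.042, -0.052, 0], 9, 255], [[0.064, -0.078, 0], 13, 255], [[0.085, -0.104, 0], 18, 255], [[0.106, -0.13, 0], 22, 255], [[0.128, -0.156, 0], 27, 255], [[0.15, -0.182, 0], 31, 255], [[0.17, -0.208, 0], 36, 255], [[0.192, -0.234, -0.01], 40, 255], [[0.205, -0.25, -0.02], 43, 255], [[0.212, -0.259, -0.03], 43.3, 255], [[0.212, -0.259, -0.05], 43.3, 255], [[0.212, -0.259, -0.07], 43.3, 255], [[0.212, -0.259, -0.07], 43.3, 255], [[0.212, -0.259, -0.07], 43.3, 255]], grip_force=40)

```text
time: 2.35
tool_pos: [0.4283, 0.2187, 0.175]
tcp_rot: [[-0.324, 0.946, -0.002], [0.946, 0.324, -0.001], [-0.0, -0.002, -1.0]]
ft_force: [-0.2, -0.1, -0.4]
opening: 0.0002
```

Run:
```python
from h import *
np.set_printoptions(precision=4,suppress=True)
o=get_obs(); print(o); T=np.eye(4);T[:3,:3]=o['tcp_rot'];T[:3,3]=o['tool_pos']
im=snap('wrist','w1.png'); c=viewer.camera_info('wrist'); E=T@c['hand_eye']
h=cv2.cvtColor(im,cv2.COLOR_RGB2HSV); m=cv2.inRange(h,np.array((0,150,90)),np.array((13,255,255)))
n,l,s,ce=cv2.connectedComponentsWithStats(m)
for i in range(1,n):
    if s[i,4]>60:
        u=cv2.undistortPoints(ce[i].reshape(1,1,2),c['mtx'],np.array([c['k1'],0,0,0.]))[0,0]
        d=E[:3,:3]@[*u,1]; p=E[:3,3]+d*(.0834-E[2,3])/d[2]; print(ce[i],s[i,4],p)
```

```text
{'time': 2.35, 'qpos': array([ 27.0556,  11.4865, -14.2399,  64.384 ,  -0.0052,   8.1646]), 'dq': array([ 0.3839, -1.0266,  2.3071,  0.799 , -0.0097, -0.0023]), 'tau': array([ -0.3336, -47.179 ,  31.0699,  -0.3942,  -0.0106,  -0.0018]), 'tool_pos': array([0.4283, 0.2187, 0.175 ]), 'tcp_rot': array([[-0.3238,  0.9461, -0.0017],
       [ 0.9461,  0.3238, -0.001 ],
       [-0.0004, -0.0019, -1.    ]]), 'ft_force': array([-0.1959, -0.0799, -0.3594]), 'ft_torque': array([-0.0157,  0.0013, -0.0266]), 'opening': 0.00016853731360419352}
[ 74.3551 186.1121] 107 [0.4701 0.0669 0.0834]
```

View pics/w1.png

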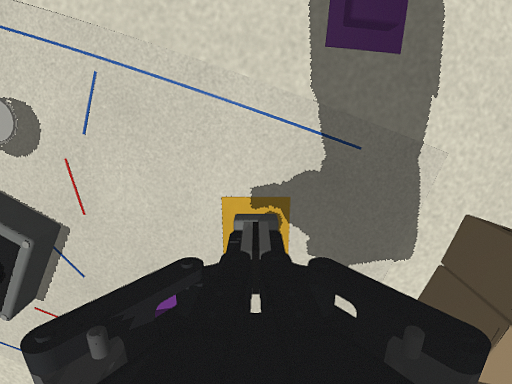

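The wrist view shows the shut fingers at about (256,230), lined up with the centre of the yellow plate, whose edges are at columns 222 and 290. Descending behind the knob next.

Emit:
move_arm(targets=[[[0, 0, -0.025], 0, 255], [[0, 0, -0.05], 0, 255], [[0, 0, -0.075], 0, 255], [[0, 0, -0.087], 0, 255], [[0, 0, -0.087], 0, 255], [[0.007, 0.0023, -0.087], 0, 255], [[0.014, 0.0047, -0.087], 0, 255], [[0.02, 0.0068, -0.087], 0, 255], [[0.026, 0.009, -0.087], 0, 255], [[0.032, 0.011, -0.087], 0, 255], [[0.038, 0.013, -0.087], 0, 255], [[0.044, 0.015, -0.087], 0, 255], [[0.05, 0.017, -0.087], 0, 255], [[0.055, 0.0188, -0.087], 0, 255], [[0.06, 0.0205, -0.087], 0, 255], [[0.064, 0.022, -0.087], 0, 255], [[0.068, 0.0233, -0.087], 0, 255], [[0.07, 0.024, -0.087], 0, 255], [[0.07, 0.024, -0.087], 0, 255]])

```text
time: 3.98
tool_pos: [0.4992, 0.2432, 0.0881]
tcp_rot: [[-0.324, 0.946, 0.0], [0.946, 0.324, -0.0], [-0.0, 0.0, -1.0]]
ft_force: [0.4, 0.4, 0.7]
opening: -0.0002
```

Run:
```python
from h import *
print(get_obs()['time']); im=snap('scene','s2.png'); cv2.imwrite('pics/s2c.png',cv2.resize(im[80:200,230:390,::-1],None,fx=4,fy=4,interpolation=2))
```

```text
3.9833
```

View pics/s2c.png

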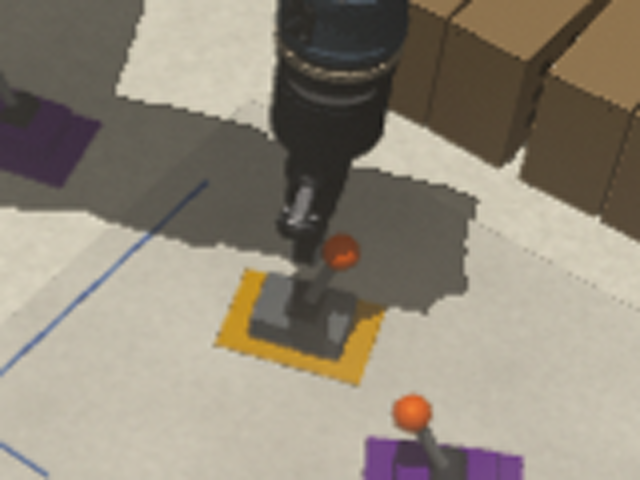

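The knob, at crop (342,252), has passed upright and leans away from the robot. I'll keep pushing in small steps toward the stop.

Emit:
move_arm(targets=[[[0.003, 0.001, 0], 0, 255], [[0.006, 0.002, 0], 0, 255], [[0.009, 0.003, 0], 0, 255], [[0.011, 0.0037, 0], 0, 255], [[0.013, 0.0044, 0], 0, 255], [[0.013, 0.0044, 0], 0, 255]])

```text
time: 4.53
tool_pos: [0.5123, 0.2476, 0.0882]
tcp_rot: [[-0.324, 0.946, 0.0], [0.946, 0.324, -0.0], [-0.0, 0.0, -1.0]]
ft_force: [0.0, -0.3, -0.2]
opening: 0.0001
```

Emit:
move_arm(targets=[[[0.001, 0.0003, 0], 0, 255], [[0.002, 0.0007, 0], 0, 255], [[0.003, 0.001, 0], 0, 255], [[0.004, 0.0014, 0], 0, 255], [[0.004, 0.0014, 0], 0, 255]])

```text
time: 4.95
tool_pos: [0.5132, 0.2479, 0.088]
tcp_rot: [[-0.324, 0.946, -0.005], [0.946, 0.324, -0.002], [-0.0, -0.005, -1.0]]
ft_force: [-11.5, -3.4, 7.1]
opening: 0.0001
```

The TCP stalled 3 mm short of the command with about 12 N. The finger face is about 20 mm past the pivot, which is where I'd expect the lever to hit its stop. Backing off, rising and checking.

Emit:
move_arm(targets=[[[-0.006, -0.002, 0], 0, 255], [[-0.02, -0.0068, 0], 0, 255], [[-0.04, -0.0137, 0], 0, 255], [[-0.06, -0.0205, 0.01], 0, 255], [[-0.07, -0.024, 0.04], 0, 255], [[-0.07, -0.024, 0.075], 0, 255], [[-0.07, -0.035, 0.11], 0, 255], [[-0.06, -0.07, 0.13], 0, 255], [[-0.035, -0.105, 0.13], 0, 255], [[-0.01, -0.14, 0.13], 0, 255], [[0.015, -0.175, 0.13], 0, 255], [[0.04, -0.21, 0.13], 0, 255], [[0.06, -0.24, 0.13], 0, 255], [[0.06, -0.24, 0.13], 0, 255], [[0.06, -0.24, 0.13], 0, 255]])

```text
time: 6.2
tool_pos: [0.5769, 0.0069, 0.2179]
tcp_rot: [[-0.321, 0.947, 0.001], [0.947, 0.321, -0.0], [-0.0, 0.0, -1.0]]
ft_force: [-0.6, 0.5, -0.4]
opening: -0.0
```

Run:
```python
from h import *
np.set_printoptions(precision=4,suppress=True)
print(get_obs()['time'])
P=np.array([.505,.245,.022]); y=np.radians(18.9)
for n in('scene','top'):
    im=snap(n,n+'3.png')
    h=cv2.cvtColor(im,cv2.COLOR_RGB2HSV); m=cv2.inRange(h,np.array((0,150,60)),np.array((13,255,255)))
    N,l,s,ce=cv2.connectedComponentsWithStats(m)
    for a in(0.9,1.0):
        X=P+.07*np.array([np.sin(a-.5)*np.cos(y),np.sin(a-.5)*np.sin(y),np.cos(a-.5)]); print(n,a,proj(n,X))
    for i in range(1,N):
        if s[i,4]>25: print(ce[i],s[i,4],onz(n,ce[i],.0834))
    if n=='scene': cv2.imwrite('pics/s3c.png',cv2.resize(im[80:300,190:390,::-1],None,fx=2.7,fy=2.7,interpolation=2))
```

```text
6.2
scene 0.9 [316.9998 143.9192]
scene 1.0 [319.0277 145.2377]
[219.5278  41.4722] 72 [0.0066 0.4371 0.0834]
[38.2262 68.9337] 588 [-0.3459 -0.0424  0.0834]
[224.0952  90.381 ] 42 [0.1812 0.2591 0.0834]
[319.3846 144.8269] 52 [0.5366 0.2578 0.0834]
[417.75   184.8438] 32 [0.8191 0.3056 0.0834]
[333.4884 183.2093] 43 [0.6421 0.1676 0.0834]
[220.7257 277.3009] 113 [ 0.5904 -0.2259  0.0834]
top 0.9 [164.2972 188.4178]
top 1.0 [163.834  186.4332]
[147.4107  96.25  ] 56 [0.7944 0.3063 0.0834]
[196.537  149.2222] 54 [0.639  0.1678 0.0834]
[336.6733 167.5248] 101 [ 0.5807 -0.2157  0.0834]
[163.2545 187.3636] 55 [0.5342 0.2574 0.0834]
[159.8906 323.375 ] 64 [0.1809 0.2596 0.0834]
```

View pics/s3c.png

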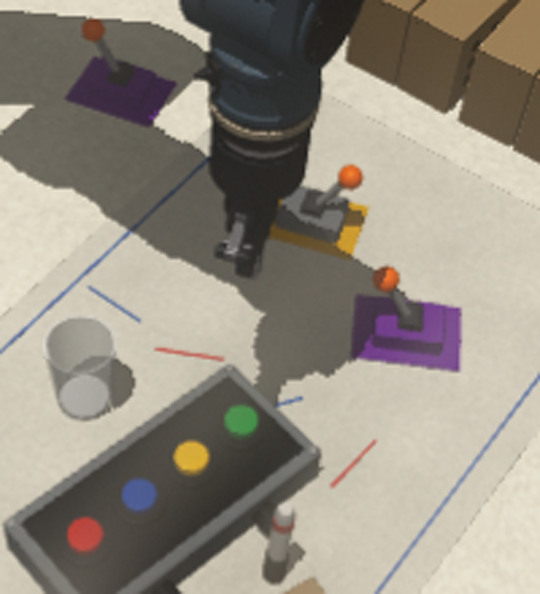

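View pics/top3.png

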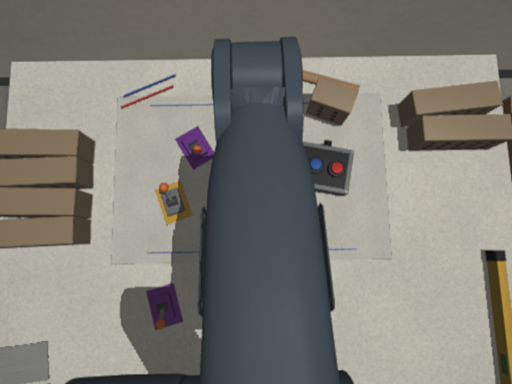

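The knob is at scene (319,145), against a predicted (319,145) for 1.0 rad. It has moved 66 mm out of a possible 67 mm, so the isolator is on. Next I'll hover over green.

Emit:
move_arm(targets=[[[0.015, -0.018, 0], 0, 255], [[0.03, -0.036, 0], 0, 255], [[0.0435, -0.052, 0], 0, 255], [[0.0435, -0.052, -0.025], 0, 255], [[0.0435, -0.052, -0.05], 0, 255], [[0.0435, -0.052, -0.075], 0, 255], [[0.0435, -0.052, -0.1], 0, 255], [[0.0435, -0.052, -0.112], 0, 255], [[0.0435, -0.052, -0.112], 0, 255], [[0.0435, -0.052, -0.112], 0, 255]])

```text
time: 7.13
tool_pos: [0.6188, -0.0418, 0.1064]
tcp_rot: [[-0.326, 0.945, -0.001], [0.945, 0.326, 0.0], [0.0, -0.001, -1.0]]
ft_force: [0.3, 0.1, 0.3]
opening: -0.0002
```

Run:
```python
from h import *
print(get_obs()['time']); im=snap('scene','s4.png'); a=cv2.resize(im[190:290,230:330,::-1],(390,390),interpolation=2)
w=snap('wrist','w4.png'); cv2.imwrite('pics/s4c.png',np.hstack([a,cv2.resize(w[:,:,::-1][:,60:444],(390,390))]))
```

```text
7.1333
```

View pics/s4c.png

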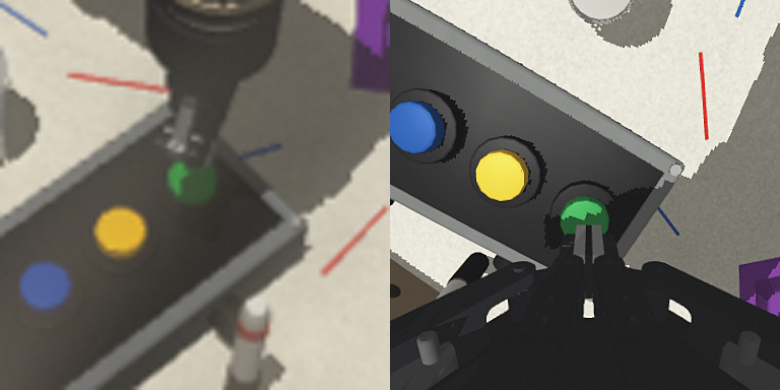

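Run:
```python
from h import *
o=get_obs(); T=np.eye(4);T[:3,:3]=o['tcp_rot'];T[:3,3]=o['tool_pos']
c=viewer.camera_info('wrist'); E=T@c['hand_eye']
im=cv2.imread('pics/w4.png'); h=cv2.cvtColor(im,cv2.COLOR_BGR2HSV)
def pt(uv,z=.072):
    u=cv2.undistortPoints(np.array(uv,float).reshape(1,1,2),c['mtx'],np.array([c['k1'],0,0,0.]))[0,0]
    d=E[:3,:3]@[*u,1]; return (E[:3,3]+d*(z-E[2,3])/d[2])
for k,lo,hi in(('y',(18,110,80),(32,255,255)),('b',(100,110,40),(125,255,255)),('g',(45,90,40),(85,255,255))):
    m=cv2.inRange(h,np.array(lo),np.array(hi)); n,l,s,ce=cv2.connectedComponentsWithStats(m); i=1+np.argmax(s[1:,4]); print(k,ce[i],s[i],pt(ce[i]).round(4))
    if k=='g':
        p=cv2.findNonZero((l==i).astype(np.uint8))[:,0]; w=np.array([pt(q)[:2] for q in p]); print(w.min(0),w.max(0), cv2.minEnclosingCircle((w*1000).astype(np.float32)))
print(o['tool_pos'])
```

```text
y [169.7631323  172.04717899] [ 144  147   52   51 2056] [ 0.6061 -0.1044  0.072 ]
b [ 85.11767241 124.67327586] [  57   99   57   53 2320] [ 0.5945 -0.1612  0.072 ]
g [250.52307692 210.79384615] [ 227  192   49   40 1300] [ 0.6139 -0.0488  0.072 ]
[ 0.60149258 -0.06264437] [ 0.63121157 -0.03094223] ((617.3298950195312, -47.23762512207031), 16.36972427368164)
[ 0.61995357 -0.04232931  0.10783586]
```

The wrist camera puts green at about (0.618, -0.047), so I'll trim the position slightly and press slowly.

Emit:
move_arm(targets=[[[-0.0015, -0.0035, 0], 0, 255], [[-0.0015, -0.0035, -0.008], 0, 255], [[-0.0015, -0.0035, -0.015], 0, 255], [[-0.0015, -0.0035, -0.018], 0, 255], [[-0.0015, -0.0035, -0.02], 0, 255], [[-0.0015, -0.0035, -0.021], 0, 255], [[-0.0015, -0.0035, -0.022], 0, 255], [[-0.0015, -0.0035, -0.023], 0, 255], [[-0.0015, -0.0035, -0.024], 0, 255], [[-0.0015, -0.0035, -0.024], 0, 255]])

```text
time: 8.07
tool_pos: [0.6177, -0.0467, 0.0823]
tcp_rot: [[-0.324, 0.946, -0.0], [0.946, 0.324, -0.0], [-0.0, -0.0, -1.0]]
ft_force: [-3.1, 0.2, 3.6]
opening: 0.0001
```

Emit:
move_arm(targets=[[[0, 0, -0.001], 0, 255], [[0, 0, -0.002], 0, 255], [[0, 0, -0.003], 0, 255], [[0, 0, -0.003], 0, 255]])

```text
time: 8.4
tool_pos: [0.6178, -0.0467, 0.08]
tcp_rot: [[-0.324, 0.946, 0.0], [0.946, 0.324, -0.0], [-0.0, 0.0, -1.0]]
ft_force: [-4.6, -0.7, 9.9]
opening: 0.0001
```

Emit:
move_arm(targets=[[[0, 0, -0.0006], 0, 255], [[0, 0, -0.0006], 0, 255]])

```text
time: 8.57
tool_pos: [0.6178, -0.0467, 0.0799]
tcp_rot: [[-0.324, 0.946, 0.001], [0.946, 0.324, -0.0], [-0.001, 0.001, -1.0]]
ft_force: [-7.0, -0.5, 14.4]
opening: -0.0001
```

Firm stop: the force rose to 14 N with no further travel, and the tip is at 66 mm. Releasing and moving clear.

Emit:
move_arm(targets=[[[0, 0, 0.002], 0, 255], [[0, 0, 0.005], 0, 255], [[0, 0, 0.01], 0, 255], [[0, 0, 0.02], 0, 255], [[0, 0, 0.04], 0, 255], [[0, 0, 0.07], 0, 255], [[0, 0, 0.1], 0, 255], [[0, 0, 0.135], 0, 255], [[-0.03, 0.02, 0.16], 0, 255], [[-0.06, 0.045, 0.17], 0, 255], [[-0.09, 0.075, 0.17], 0, 255], [[-0.12, 0.11, 0.17], 0, 255], [[-0.15, 0.145, 0.17], 0, 255], [[-0.175, 0.18, 0.17], 0, 255], [[-0.2, 0.215, 0.17], 0, 255], [[-0.225, 0.25, 0.17], 0, 255], [[-0.245, 0.285, 0.17], 0, 255], [[-0.265, 0.32, 0.17], 0, 255], [[-0.28, 0.35, 0.17], 0, 255], [[-0.28, 0.35, 0.17], 0, 255]])

```text
time: 10.23
tool_pos: [0.3352, 0.3085, 0.2495]
tcp_rot: [[-0.329, 0.944, 0.0], [0.944, 0.329, 0.003], [0.003, 0.001, -1.0]]
ft_force: [0.5, -0.1, -0.3]
opening: -0.0001
```

Emit:
move_arm(targets=[[[-0.01, 0.03, 0], 0, 255], [[-0.03, 0.06, 0], 0, 255], [[-0.05, 0.09, 0], 0, 255], [[-0.07, 0.12, 0], 0, 255], [[-0.09, 0.14, 0], 0, 255], [[-0.09, 0.14, 0], 0, 255], [[-0.09, 0.14, 0], 0, 255]])

```text
time: 10.82
tool_pos: [0.2471, 0.4444, 0.2489]
tcp_rot: [[-0.327, 0.945, 0.0], [0.945, 0.327, 0.0], [0.0, 0.0, -1.0]]
ft_force: [0.4, -0.8, 0.5]
opening: 0.0002
```

Run:
```python
from h import *
a=snap('scene','s5.png'); b=snap('top','t5.png')
cv2.imwrite('pics/s5c.png',np.hstack([cv2.resize(a[80:340,190:390,::-1],(400,520),interpolation=2),cv2.resize(b[80:340,140:340,::-1],(400,520),interpolation=2)]))
for n in('scene','top'):
    for t in ['green_top','half_brick','marker','beaker','isolator_tip']:
        for r in viewer.landmark_of(n,t)[:3]: print(n,t,np.round(r['at'],4),round(r['score'],2))
    i,j=(cv2.imread(f'pics/{n}1.png'),(a if n=='scene' else b)[:,:,::-1])
    for k,lo,hi,u in(('g',(45,90,40),(85,255,255),{'scene':(279,235),'top':(274,157)}),):
        for im in(i,j):
            m=cv2.inRange(cv2.cvtColor(np.ascontiguousarray(im),cv2.COLOR_BGR2HSV),np.array(lo),np.array(hi)); q=np.zeros_like(m); cv2.circle(q,u[n],9,255,-1); y,x=np.nonzero(m&q); print(n,k,x.mean(),y.mean(),len(x))
o=get_obs();print(o['time'],o['tool_pos'],o['ft_force'])
```

```text
scene green_top [ 0.6162 -0.0454  0.0718] 0.62
scene half_brick [ 7.748e-01 -2.169e-01 -7.000e-04] 0.61
scene marker [ 0.7177 -0.1179  0.0028] 0.54
scene beaker [ 0.4634 -0.085  -0.0017] 0.95
scene isolator_tip [0.1768 0.2569 0.0829] 0.66
scene isolator_tip [0.5329 0.2539 0.082 ] 0.65
scene isolator_tip [0.6393 0.1632 0.0868] 0.51
scene g 278.8686868686869 235.24242424242425 99
scene g 278.8686868686869 235.24242424242425 99
top green_top [ 0.6171 -0.0489  0.0703] 0.54
top half_brick [ 0.7771 -0.2119  0.0009] 0.9
top marker [ 0.7193 -0.1195 -0.    ] 0.44
top beaker [ 0.4625 -0.0839  0.0023] 0.58
top isolator_tip [0.1806 0.2569 0.0818] 0.7
top isolator_tip [0.6355 0.1614 0.0852] 0.62
top isolator_tip [0.5373 0.2559 0.087 ] 0.51
top g 272.8333333333333 156.10526315789474 114
top g 272.83185840707966 156.05309734513276 113
11.4167 [0.24803344 0.44320526 0.24871365] [ 0.1699098  -0.19629353  0.33021047]
```

View pics/s5c.png

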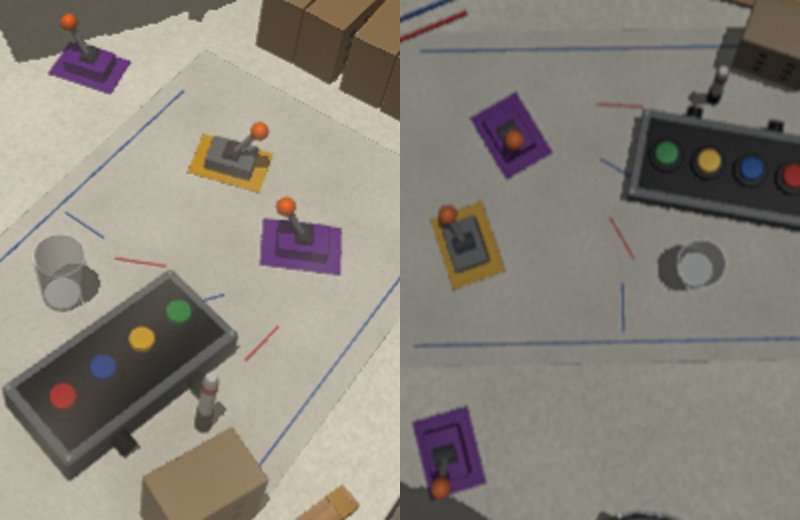

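The isolator lever now leans away from the robot. The green cap is back up, with its pixels the same as before, and the marker, brick, beaker and purple levers haven't moved.

```bash
python3 -c "
from rig import ctrl; print(ctrl.job_done())"
```

```text
the job is handed in; nothing more can be done
None
```

The isolator is on, the green button was pressed afterwards and released, and the job is handed in. The robot's clock read about 11.4 s at the last reading.

- **Isolator:** I pushed the lever on the grey block and yellow plate with the shut fingertips until it stalled at about 12 N. The knob then sat within a pixel or so of where it should be at 1.0 rad in both cameras. It had moved about 66 mm out of a possible 67 mm. The joint angle itself can't be read, so "all the way over" rests on the stall and the images.
- **Green button:** I pressed it only after the isolator, until it stopped with the fingertips at 66 mm, its fully-down height. The peak force I read was about 14 N, under the 25 N limit. After release, the cap looked the same in both images as before the press.
- **Everything else:** The brick, marker, beaker and purple levers stayed in place to within measuring error. The fingertips never went near the red, yellow or blue buttons. The hand ended clear, at about (0.25, 0.44, 0.25), with about zero force on the wrist.

**Disagreements:** The estimates of the green button's position differed by up to about 5 mm between cameras. I pressed at the wrist camera's estimate, which was well within the 32 mm cap. No check failed.

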